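# Close and fasten the desk's cable box

### The arm

A 6-joint arm with a two-finger parallel gripper is mounted at the origin on the work surface. World frame = base frame: x ahead of the robot, y to its left, z up, the work surface at z = 0. Lengths are in mm, angles in rad, forces in N, time in s.
With the tool pointing down it reaches from about 300 to 750 mm from the base axis. Payload 8.5 kg.
Tool frame: the origin (TCP) lies at the very end of the fingers, on their centre line; the grasp point (between the pads) lies 19 mm behind it; z points along the fingers, y is the line along which they close (so a half turn about z gives the same grasp; the last joint's range is limited). The gripper opens to 88 mm and grips with 3 to 60 N. Pads are 18 mm wide; open, the fingers measure 123 mm over their backs; the gripper's body (75 mm by 187 mm) begins 45 mm behind the grasp point.
Start: joints at [1.062, 0.381, 1.297, -0, 1.464, -0.215], TCP at [159.267, 526.417, 238.748] pointing down, gripper open.
Joint ranges: [-3.11, 3.11], [-0.89, 2.33], [0.22, 2.48], [-1.42, 4.56], [0.17, 2.85], [-2.88, 2.88]. Speed limits (rad/s): [2.39, 2.39, 3.14, 3.14, 3.14, 3.14].

### API

Orientations are given as a rotation vector (axis times angle).
In Python, from workcell import read_state, grab_frame, order gives the robot as it stands. The module is installed in compiled form; this text tells all that it offers.
- The arm moves only by the tool move_arm, never from a script. Its argument "motion" is a list of rows, each a list of 6 numbers: the shift along the tool's x, y, z in cm, then the turn, a rotation vector about the tool's x, y, z in units of 6 degrees (1.0 is 6 degrees). In form: [[tx, ty, tz, ax, ay, az], ...]. A call has 1 to 12 rows; each row shifts and turns the commanded pose from where the row before left it, along the tool's axes as they then stand; what a row does not reach is not made up. A row lasts 1/10 s, in which the tool goes at most 50 mm and 8.59 degrees, less where a joint would pass 70% of its speed; a pose out of reach is approached as far as the arm can. A call is refused whole if a number of a shift passes 5 or a number of a turn 1, either way. A call with a gripper value outside its range is refused whole. "claw" is the gripper's target within -1 to 1 (shut at 1, half-way at 0, fully open at -1), set as the call begins (left out, the last holds). The fingers move at their own pace and stop on an object; "newtons" is the grip in N (left out, the last holds). Time passes only in rows, so rows that do not move let the fingers close. It gives the time, the measured TCP pose, the force, the opening and the grip force at its end, in the units of the state.
- read_state(): the state, without advancing time (a new reading comes with each control period).
- grab_frame(name): name is "scene" or "side" or "wrist"; returns a dict with "frame" (480x640x3 uint8, red, green, blue), "mtx" (3x3 intrinsics, pixels), "R" (3x3) and "t" (3): a world point X has camera coordinates R X + t; the wrist camera has in their place "mount" (4x4, takes a point from camera to tool coordinates, whose origin is the TCP and whose axes are the flange's). Camera axes: x right, y down, z forward; pixel columns grow to the right and rows downward; lengths in mm; the calibration is good to about 2 mm. A picture is of the moment at which its call begins: read the wrist's pose just before it. There is no depth.
- order.close_job(): hands the job in; it is judged then, once.
The state is a dict: "clock": time; "qpos": joint angles; "qd": joint speeds; "joint_torque": joint torques, N m; "ee_pos": TCP position; "tcp_rot": TCP orientation; "ft_force": force on the tool from outside, world axes, zero at the start; "moment": the same for the moment, N m; "gripper_width": finger opening in mm; "finger_force": force on a finger pad.
Only numpy, scipy, OpenCV 4.12 (cv2) and the standard library are available. Lean on these libraries where they do the work, as an engineer would, in place of code of your own. Each camera call takes 0.05 s, during which the arm holds its last target. There are 200 camera calls.

### The job

Close the cable box on the desk: push its sliding lid home until it comes up against the stop hidden under the hood, feeling for it without forcing the lid. Then press the quarter-turn stud on the lid and turn it clockwise until it drops into its catch, leave it down there and let go. Do not disturb the mug, the stapler or the note block.

Things in the scene. Friction and masses are not known exactly. Their poses are not given: they have to be found in the camera images.
- cablebox: grey painted metal cable box fixed to the desk, 280 x 130 mm, 60 mm high, with a 3 mm hood over its far end (hood top 70 mm above the desk, over the last 62 mm). Origin: centre of its underside; its +x axis is the way the lid closes (towards the hood), y across, z up.
- lid (a joint): how far the aluminium sliding lid (160 x 102 mm, 4 mm thick, top 66 mm above the desk) has slid along the box's +x, m. It starts between 0 and 0.025; its stop, hidden under the hood, lies each time elsewhere between 0.050 and 0.080. It slides with about 3 N and stays where it is left; at the stop the resistance rises sharply. Its rib must not be pushed with more than 40 N.
- rib_mid (a point): middle of the push rib that stands across the rear end of the lid: 8 mm thick along the box's x, 70 mm long across, 24 mm high (from 66 to 90 mm above the desk); this point is at its centre; axes as the box's. Push it from behind, towards the hood. Behind it lies the box's closed deck, 60 mm above the desk; the lid's two rails, 55 mm either side of the middle, reach 68 mm.
- stud_bar (a point): centre of the raised grip bar on the stud's steel head, on the lid's midline, 62 mm ahead of the rib. Bar 36 mm long (x axis), 10 mm thick (y axis), 18 mm high, slotted along its top; it stands on a round flange, 56 mm diameter, 5 mm thick, whose top is 9 mm below this point, 82 mm above the desk when up. Fingers opened to 40 mm or less land on the flange and press it, wider ones pass beside it.
- stud (a joint): how far the stud is pressed down, m: 0 at the start. It moves with about 2 N and stays where it is left. Under the lid its 26 mm cross-pin stops hard on a plate after about 0.002, unless the lid is home on its stop (within about 1.5 mm) and the pin, which lies under the bar, is turned over the catch slot (within about 0.1 rad): then it goes on down to about 0.0095, in its catch.
- head (a joint): turn of the stud about its upright axis, rad, growing clockwise seen from above; 0 when the bar lies along the box's x axis; end stops at 0 and 1.75; turns with about 0.04 N m. Starts between 0.15 and 0.40. The catch slot is each time elsewhere between 0.80 and 1.40 and can only be felt: press lightly while turning, or again every 0.1 rad.
- mug_center (a point): bystander: white mug, 80 mm wide, 95 mm high; this point is at its centre, half-way up.
- stapler_center (a point): bystander: black stapler, 130 x 36 mm, 47 mm high; this point is at its centre, half-way up.
- notes_center (a point): bystander: block of note paper in a black holder, 100 x 75 mm, 44 mm high; this point is at its centre, half-way up.

How it is judged:
By the outcome, as a careful person would: the job done as asked, in the order asked, and still so for the second after the job is handed in, with the robot touching nothing.
It also fails if it takes over 64 s, if anything falls off the work surface, if the arm or the gripper's body presses on something with over 40 N, if the wrist force passes 120 N, or if a joint passes its speed limit or range.

## Working session

There is one attempt and no reset: what is moved stays moved. The work goes in short steps, Python scripts to look and compute and a tool call to move; the robot and the scene stay as the last step left them, time stands still between calls to the robot, and variables do not carry over. Pictures are saved under pics/ and viewed, at most 10 in all, crops included, and the job is handed in when it is done.

Besides the shell and the picture viewer there is one more tool, called after "Request:" as name([rows], argument=value, ...), one row to a line, values as JSON. move_arm: Moves the arm, as the interface text tells. Its arguments: {"type":"object","properties":{"motion":{"type":"array","items":{"type":"array","items":{"type":"number"}}},"claw":{"type":"number"},"newtons":{"type":"number"}},"required":["motion"]}

```bash
mkdir -p pics; python3 - <<'E'
from workcell import *
import cv2,numpy as np
s=read_state();print({k:np.round(v,3).tolist() for k,v in s.items()})
for n in("scene","side","wrist"):
    f=grab_frame(n);cv2.imwrite(f"pics/{n}0.png",f["frame"][:,:,::-1])
    print(n,[ (k,np.round(v,3).tolist()) for k,v in f.items() if k!="frame"])
E
```

```text
{'clock': 0.0, 'qpos': [1.062, 0.381, 1.298, -0.0, 1.464, -0.215], 'qd': [0.003, -0.0, -0.001, -0.001, 0.002, -0.001], 'joint_torque': [-0.001, -43.792, -22.456, 0.071, 0.035, -0.0], 'ee_pos': [159.131, 526.18, 238.141], 'tcp_rot': [-0.46, -3.107, 0.002], 'ft_force': [-0.107, 0.188, -0.442], 'moment': [-0.002, 0.037, 0.003], 'finger_force': 0.0, 'gripper_width': 88.304}
scene [('mtx', [[515.932, 0.0, 322.56], [0.0, 515.932, 244.093], [0.0, 0.0, 1.0]]), ('R', [[-0.563, 0.827, 0.006], [0.677, 0.465, -0.571], [-0.474, -0.317, -0.821]]), ('t', [320.475, -320.912, 1502.076])]
side [('mtx', [[498.314, 0.0, 322.495], [0.0, 498.314, 229.268], [0.0, 0.0, 1.0]]), ('R', [[0.807, -0.591, -0.006], [-0.42, -0.565, -0.71], [0.416, 0.576, -0.704]]), ('t', [-447.055, 275.49, 902.118])]
wrist [('mtx', [[404.958, 0.0, 324.381], [0.0, 404.958, 242.777], [0.0, 0.0, 1.0]]), ('mount', [[-0.001, -0.946, -0.324, 84.997], [1.0, -0.001, -0.001, -0.987], [0.001, -0.324, 0.946, -145.695], [0.0, 0.0, 0.0, 1.0]])]
```

View pics/scene0.png

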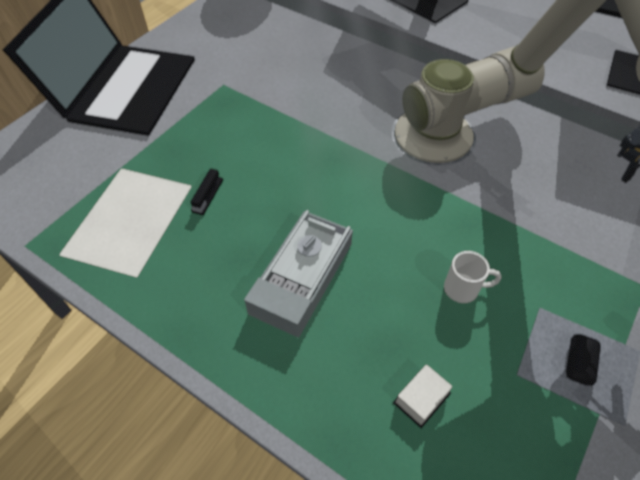

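View pics/side0.png

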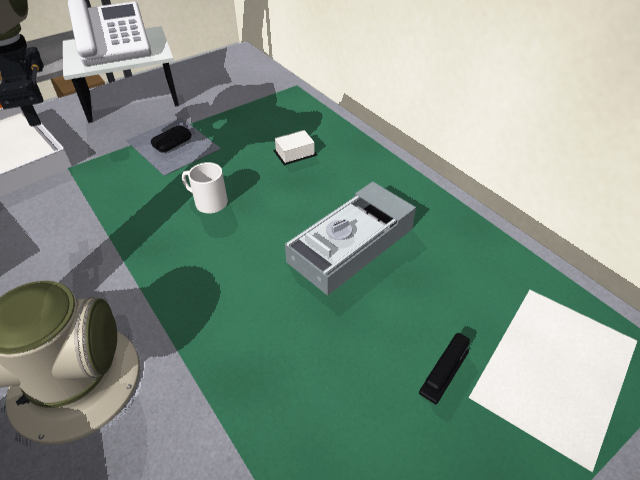

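Both views show the box, with its hood away from the base: at about (275,305) in scene and (385,205) in side. The stud is at (308,245) in scene and (343,229) in side. The mug, notes and stapler are well clear of the box. I'll crop in on it.

```bash
python3 - <<'E'
import cv2,numpy as np
a=cv2.imread("pics/side0.png")[170:300,275:425];b=cv2.imread("pics/scene0.png")[200:340,235:365]
a=cv2.resize(a,None,fx=4,fy=4,interpolation=cv2.INTER_CUBIC);b=cv2.resize(b,None,fx=4,fy=4,interpolation=cv2.INTER_CUBIC)
cv2.imwrite("pics/side1.png",a);cv2.imwrite("pics/scene1.png",b)
E
```

```text
(no output)
```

View pics/side1.png

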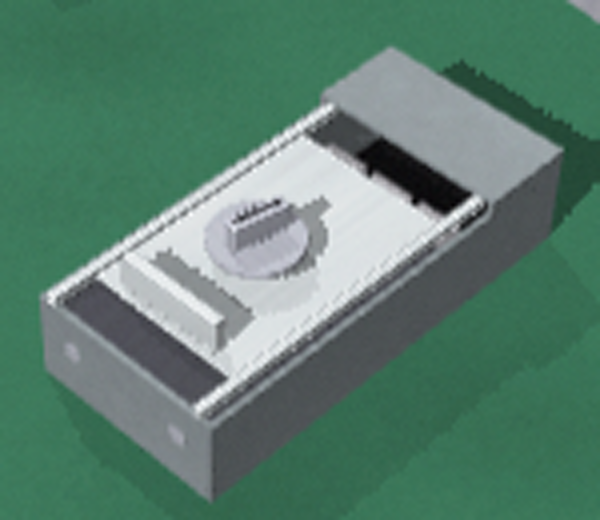

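View pics/scene1.png

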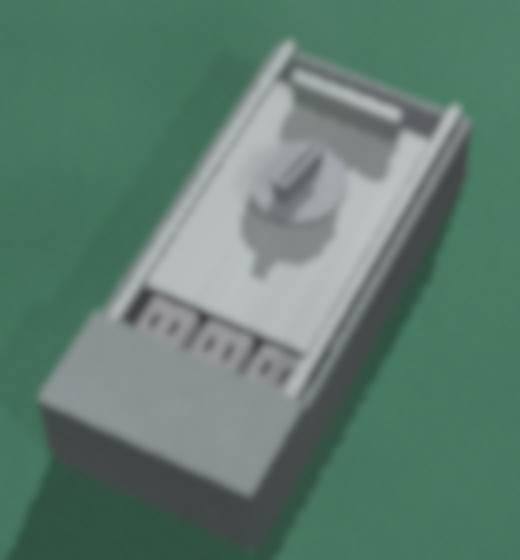

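```bash
cat > fit.py <<'E'
from workcell import *
import numpy as np
from scipy.optimize import least_squares
C={n:grab_frame(n) for n in("scene","side")}
def proj(n,X):
    f=C[n];c=f["R"]@X+np.array(f["t"]).ravel();p=f["mtx"]@c;return p[:2]/p[2]
off={"side":(275,170),"scene":(235,200)}
P=[("side",(-140,65,60),(42,295)),("side",(-140,-65,60),(212,416)),("side",(-140,-65,0),(212,500)),
("side",(140,65,70),(390,47)),("side",(140,-65,70),(563,152)),("side",(78,65,70),(322,95)),
("scene",(-140,-65,60),(290,44)),("scene",(-140,65,60),(468,120)),("scene",(78,-65,70),(97,312)),("scene",(78,65,70),(305,402)),
("scene",(140,-65,70),(40,400)),("scene",(140,65,70),(252,497)),("scene",(140,65,0),(252,550)),
("side",("r",0,90),(172,285)),("scene",("r",0,90),(348,96)),("side",("s",0,100),(262,214)),("scene",("s",0,100),(298,170))]
def w(p,X):
    x=X[0]
    if x=="r":x=p[3]
    if x=="s":x=p[3]+62
    c,s=np.cos(p[2]),np.sin(p[2]);return np.array([p[0]+c*x-s*X[1],p[1]+s*x+c*X[1],X[2]])
def res(p):return np.concatenate([proj(n,w(p,X))-(np.array(u)/4+off[n]) for n,X,u in P])
r=least_squares(res,[500,0,.3,-110],loss="soft_l1",x_scale=[10,10,.1,10])
print(np.round(r.x,3));print(np.round(r.fun.reshape(-1,2),1).tolist())
print("rib",w(r.x,("r",0,78)),"stud",w(r.x,("s",0,91)))
E
python3 fit.py
```

```text
[ 6.13019e+02 -3.02250e+01  1.42000e-01 -1.03297e+02]
[[-0.9, -0.6], [-0.3, 2.6], [-0.4, 0.1], [-0.1, -1.1], [-0.2, -1.5], [-0.8, -1.2], [-3.8, -0.1], [0.3, -0.0], [-0.9, -0.5], [-0.4, 0.0], [-1.2, -0.3], [-0.5, -0.1], [0.5, 0.7], [0.1, -1.0], [-1.0, -0.3], [-1.3, -1.5], [-0.6, -1.7]]
rib [510.76773431 -44.88466222  78.        ] stud [572.14023863 -36.08604225  91.        ]
```

Request:
move_arm([
  [0,0,0,0,0,-1],
  [0,0,0,0,0,-1],
  [0,0,0,0,0,-1],
  [0,0,0,0,0,-1],
  [0,0,0,0,0,-0.15],
  [-1.8,-4.4,0,0,0,0],
  [-1.8,-4.4,0,0,0,0],
  [-1.8,-4.4,0,0,0,0],
  [-1.8,-4.4,0,0,0,0],
  [-1.8,-4.4,0,0,0,0],
  [-1.8,-4.4,0,0,0,0],
  [-1.8,-4.4,0,0,0,0],
], claw=1, newtons=20)

```text
clock: 1.45
ee_pos: [327.8, 237.4, 238.9]
tcp_rot: [-0.217, 3.134, 0.0]
ft_force: [1.3, -0.6, 0.0]
gripper_width: 0.5
finger_force: 0.0
```

Request:
move_arm([
  [-1.8,-4.4,0,0,0,0],
  [-1.8,-4.4,0,0,0,0],
  [-1.8,-4.4,0,0,0,0],
  [-1.8,-4.4,0,0,0,0],
  [-1.8,-4.4,0,0,0,0],
  [-1.8,-4.4,0,0,0,0],
  [-1.7,-4.2,0,0,0,0],
  [0,0,0,0,0,0],
  [0,0,0,0,0,0],
  [0,0,0,0,0,0],
])

```text
clock: 2.45
ee_pos: [493.4, -45.5, 238.8]
tcp_rot: [0.22, -3.134, -0.001]
ft_force: [-0.3, 0.7, 0.2]
gripper_width: 0.5
finger_force: 0.0
```

```bash
cat > wr.py <<'E'
from workcell import *
import numpy as np,cv2,sys
from scipy.spatial.transform import Rotation as Ro
def cap(name):
    s=read_state();f=grab_frame("wrist");cv2.imwrite(f"pics/{name}.png",f["frame"][:,:,::-1])
    T=np.eye(4);T[:3,:3]=Ro.from_rotvec(s["tcp_rot"]).as_matrix();T[:3,3]=s["ee_pos"]
    np.savez(f"pics/{name}.npz",T=T@np.array(f["mount"]),K=f["mtx"]);print(np.round(s["ee_pos"],1),np.round(T[:3,:3],3).tolist(),np.round(s["ft_force"],1),np.round(s["qpos"],2),s["clock"])
def back(name,u,z):
    d=np.load(f"pics/{name}.npz");r=d["T"][:3,:3]@np.linalg.solve(d["K"],[u[0],u[1],1]);o=d["T"][:3,3];return o+r*(z-o[2])/r[2]
E
python3 -c "
from wr import *
cap('w1')"
```

```text
[493.4 -45.5 238.8] [[-0.99, -0.14, -0.0], [-0.14, 0.99, 0.0], [0.0, 0.0, -1.0]] [-0.3  0.7  0.2] [-0.33  0.29  1.44  0.    1.41 -2.04] 2.45
```

View pics/w1.png

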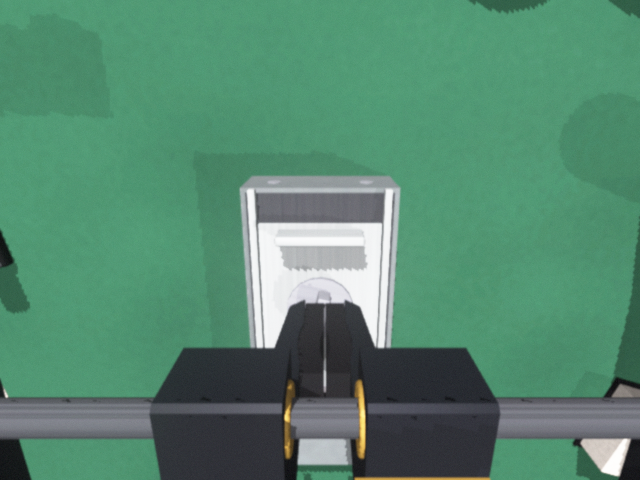

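The wrist view shows the box rear edge at row 187 (columns 243 to 398) and the rib at columns 277-365, rows 231-245. The flange is at about (321,290).

```bash
python3 -c "
from wr import *
for u,z in [((243,188),60),((398,187),60),((277,238),90),((365,238),90),((321,231),90),((321,237),90),((321,245),90),((321,231),66),((321,245),66),((321,222),66),((321,278),82)]:
    X=back('w1',u,z);d=X[:2]-[613,-30.2];c,s=np.cos(.142),np.sin(.142);print(u,z,np.round(X,1),'box',np.round([c*d[0]+s*d[1],-s*d[0]+c*d[1]],1))
"
```

```text
(243, 188) 60 [ 481.6 -114.7   60. ] box [-142.  -65.]
(398, 187) 60 [463.4   9.4  60. ] box [-142.5   60.4]
(277, 238) 90 [509.9 -80.8  90. ] box [-109.2  -35.5]
(365, 238) 90 [500.5 -14.1  90. ] box [-109.    31.9]
(321, 231) 90 [499.7 -48.2  90. ] box [-114.7   -1.8]
(321, 237) 90 [504.4 -47.5  90. ] box [-109.9   -1.8]
(321, 245) 90 [510.9 -46.6  90. ] box [-103.4   -1.8]
(321, 231) 66 [507.1 -47.4  66. ] box [-107.3   -2. ]
(321, 245) 66 [519.2 -45.7  66. ] box [-95.1  -2.1]
(321, 222) 66 [499.4 -48.4  66. ] box [-115.   -2.]
(321, 278) 82 [541.8 -42.4  82. ] box [-72.2  -2. ]
```

```bash
python3 -c "
import cv2
a=cv2.imread('pics/w1.png')[170:310,235:405];cv2.imwrite('pics/w1c.png',cv2.resize(a,None,fx=4,fy=4,interpolation=cv2.INTER_CUBIC))"
```

```text
(no output)
```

View pics/w1c.png

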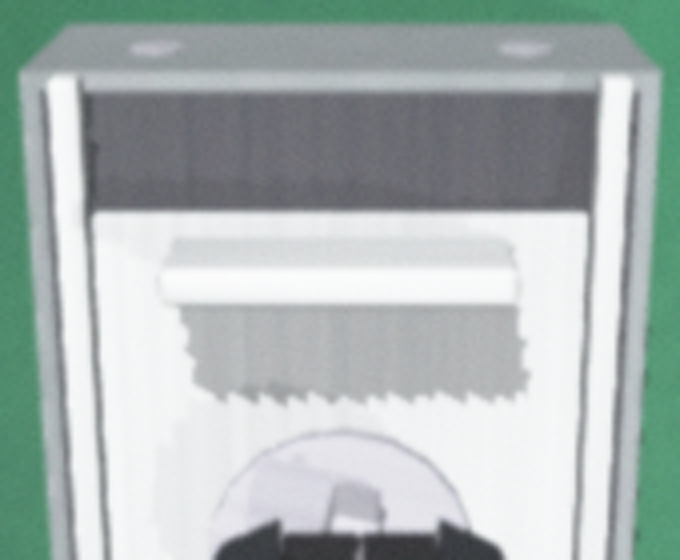

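The close crop shows the rib top's rear edge at about row 237 (box x ≈ -110) and its front edge at row 246. The deck behind the rib is clear from -114 to -142. I'll descend behind the rib.

Request:
move_arm([
  [0.54,-0.38,0,0,0,0],
  [0,0,4,0,0,0],
  [0,0,4,0,0,0],
  [0,0,4,0,0,0],
  [0,0,3,0,0,0],
  [0,0,1.4,0,0,0],
  [0,0,0,0,0,0],
  [0,0,0,0,0,0],
  [0,0,0,0,0,0],
])

```text
clock: 3.4
ee_pos: [489.6, -50.9, 76.0]
tcp_rot: [-0.221, 3.132, -0.001]
ft_force: [-0.0, 0.2, 0.3]
gripper_width: 0.4
finger_force: 0.0
```

Request:
move_arm([
  [-0.2,0,0,0,0,0],
  [-0.2,0,0,0,0,0],
  [-0.2,0,0,0,0,0],
  [-0.2,0,0,0,0,0],
  [-0.2,0,0,0,0,0],
  [-0.2,0,0,0,0,0],
  [0,0,0,0,0,0],
])

```text
clock: 4.1
ee_pos: [501.2, -49.0, 74.7]
tcp_rot: [-0.221, 3.134, 0.0]
ft_force: [-0.9, -0.3, 1.0]
gripper_width: 0.3
finger_force: 0.6
```

Request:
move_arm([
  [-0.2,0,0,0,0,0],
  [-0.2,0,0,0,0,0],
  [-0.2,0,0,0,0,0],
  [-0.2,0,0,0,0,0],
  [-0.2,0,0,0,0,0],
])

```text
clock: 4.6
ee_pos: [511.0, -47.7, 74.7]
tcp_rot: [0.221, -3.134, -0.0]
ft_force: [-3.9, -0.8, 1.3]
gripper_width: 0.5
finger_force: 1.6
```

Request:
move_arm([
  [-0.2,0,0,0,0,0],
  [-0.2,0,0,0,0,0],
  [-0.2,0,0,0,0,0],
  [0,0,0,0,0,0],
])

```text
clock: 5.0
ee_pos: [517.2, -46.8, 74.7]
tcp_rot: [-0.221, 3.133, 0.0]
ft_force: [0.2, 0.3, -1.3]
gripper_width: 0.7
finger_force: 0.5
```

Request:
move_arm([
  [-0.1,0,0,0,0,0],
  [-0.1,0,0,0,0,0],
  [-0.1,0,0,0,0,0],
])

```text
clock: 5.3
ee_pos: [519.8, -46.4, 74.7]
tcp_rot: [0.221, -3.134, -0.0]
ft_force: [-2.6, -0.0, 0.4]
gripper_width: 0.5
finger_force: 1.5
```

```bash
python3 -c "
from wr import *
cap('w2')
a=cv2.imread('pics/w2.png');cv2.imwrite('pics/w2c.png',cv2.resize(a[120:480,120:520],None,fx=1.5,fy=1.5))"
```

```text
[519.8 -46.4  74.7] [[-0.99, -0.14, -0.0], [-0.14, 0.99, 0.0], [0.0, 0.0, -1.0]] [-2.6 -0.   0.4] [-0.32  0.52  1.61 -0.    1.02 -2.03] 5.3
```

View pics/w2c.png

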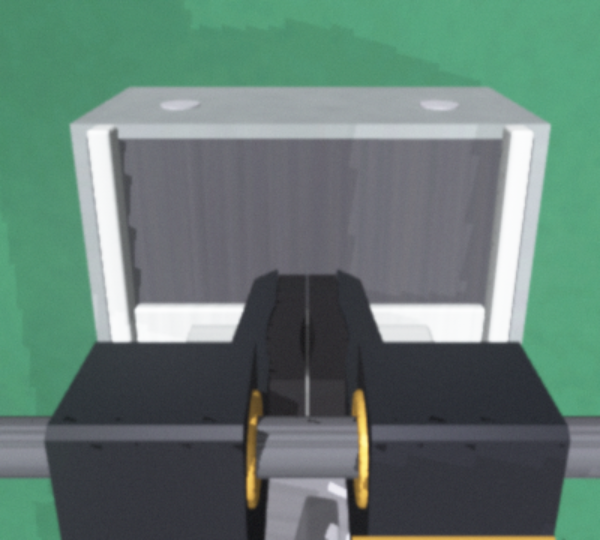

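The fingers are centred on the rib and the lid has moved: its rear edge is at row ~323 and the box edge at row ~204. I'll carry on in small steps.

Request:
move_arm([
  [-0.1,0,0,0,0,0],
  [-0.1,0,0,0,0,0],
])

```text
clock: 5.55
ee_pos: [521.8, -46.2, 74.7]
tcp_rot: [0.221, -3.134, -0.0]
ft_force: [-2.3, -0.0, 0.8]
gripper_width: 0.0
finger_force: 1.5
```

```bash
python3 -c "
from wr import *
for u,z in [((320,204),60),((320,323),66)]:
    X=back('w2',u,z);d=X[:2]-[613,-30.2];print(np.round(.99*d[0]+.1415*d[1],1))
"
```

```text
-141.7
-90.5
```

Request:
move_arm([
  [-0.1,0,0,0,0,0],
  [-0.1,0,0,0,0,0],
])

```text
clock: 5.75
ee_pos: [523.8, -45.9, 74.7]
tcp_rot: [0.221, -3.134, -0.0]
ft_force: [-3.4, -0.5, -1.2]
gripper_width: 0.5
finger_force: 1.5
```

Request:
move_arm([
  [-0.1,0,0,0,0,0],
  [-0.1,0,0,0,0,0],
])

```text
clock: 5.95
ee_pos: [525.8, -45.6, 74.7]
tcp_rot: [0.221, -3.134, -0.0]
ft_force: [-2.9, -0.6, -0.9]
gripper_width: 0.2
finger_force: 1.5
```

Request:
move_arm([
  [-0.1,0,0,0,0,0],
  [-0.1,0,0,0,0,0],
])

```text
clock: 6.15
ee_pos: [527.8, -45.3, 74.7]
tcp_rot: [0.221, -3.134, -0.0]
ft_force: [-3.1, -0.6, -0.3]
gripper_width: 0.3
finger_force: 1.5
```

Request:
move_arm([
  [-0.1,0,0,0,0,0],
  [-0.1,0,0,0,0,0],
])

```text
clock: 6.35
ee_pos: [529.8, -45.0, 74.7]
tcp_rot: [0.221, -3.134, -0.0]
ft_force: [-2.9, 0.2, -1.4]
gripper_width: 0.2
finger_force: 1.5
```

Request:
move_arm([
  [-0.1,0,0,0,0,0],
  [-0.1,0,0,0,0,0],
])

```text
clock: 6.55
ee_pos: [531.8, -44.8, 74.7]
tcp_rot: [0.221, -3.134, -0.0]
ft_force: [-3.5, 0.3, -1.3]
gripper_width: 0.3
finger_force: 1.5
```

Request:
move_arm([
  [-0.1,0,0,0,0,0],
  [-0.1,0,0,0,0,0],
])

```text
clock: 6.75
ee_pos: [533.7, -44.5, 74.7]
tcp_rot: [0.221, -3.134, -0.0]
ft_force: [-2.5, 0.1, -0.5]
gripper_width: 0.9
finger_force: 1.5
```

Request:
move_arm([
  [-0.1,0,0,0,0,0],
  [-0.1,0,0,0,0,0],
])

```text
clock: 6.95
ee_pos: [535.7, -44.2, 74.7]
tcp_rot: [0.221, -3.134, -0.0]
ft_force: [-2.8, -0.5, -0.8]
gripper_width: 0.4
finger_force: 1.5
```

Request:
move_arm([
  [-0.1,0,0,0,0,0],
  [-0.1,0,0,0,0,0],
])

```text
clock: 7.15
ee_pos: [537.7, -43.9, 74.7]
tcp_rot: [0.221, -3.134, -0.0]
ft_force: [-3.8, 0.1, -0.3]
gripper_width: 0.4
finger_force: 1.5
```

Request:
move_arm([
  [-0.1,0,0,0,0,0],
  [-0.1,0,0,0,0,0],
])

```text
clock: 7.35
ee_pos: [539.7, -43.6, 74.7]
tcp_rot: [0.221, -3.134, 0.0]
ft_force: [-2.5, -1.5, -0.2]
gripper_width: 0.6
finger_force: 1.5
```

Request:
move_arm([
  [-0.1,0,0,0,0,0],
  [-0.1,0,0,0,0,0],
])

```text
clock: 7.55
ee_pos: [541.7, -43.4, 74.8]
tcp_rot: [0.221, -3.134, 0.0]
ft_force: [-3.5, -0.2, -0.6]
gripper_width: 0.2
finger_force: 1.5
```

Request:
move_arm([
  [-0.1,0,0,0,0,0],
  [-0.1,0,0,0,0,0],
])

```text
clock: 7.75
ee_pos: [543.7, -43.1, 74.8]
tcp_rot: [0.221, -3.134, 0.0]
ft_force: [-3.1, -0.1, -0.9]
gripper_width: 0.3
finger_force: 1.5
```

Request:
move_arm([
  [-0.1,0,0,0,0,0],
  [-0.1,0,0,0,0,0],
])

```text
clock: 7.95
ee_pos: [545.6, -42.8, 74.7]
tcp_rot: [0.221, -3.134, 0.0]
ft_force: [-2.9, 0.5, -0.4]
gripper_width: 0.2
finger_force: 1.5
```

Request:
move_arm([
  [-0.1,0,0,0,0,0],
  [-0.1,0,0,0,0,0],
])

```text
clock: 8.15
ee_pos: [547.6, -42.5, 74.8]
tcp_rot: [0.221, -3.134, 0.0]
ft_force: [-4.5, -0.3, -0.6]
gripper_width: 0.2
finger_force: 3.0
```

Request:
move_arm([
  [-0.05,0,0,0,0,0],
  [-0.05,0,0,0,0,0],
])

```text
clock: 8.35
ee_pos: [547.6, -42.5, 74.7]
tcp_rot: [0.221, -3.131, 0.0]
ft_force: [-9.7, -2.3, 3.0]
gripper_width: 0.5
finger_force: 5.0
```

Request:
move_arm([
  [-0.05,0,0,0,0,0],
  [0,0,0,0,0,0],
])

```text
clock: 8.55
ee_pos: [547.6, -42.5, 74.7]
tcp_rot: [0.221, -3.13, 0.0]
ft_force: [-11.0, -2.5, 4.0]
gripper_width: 0.4
finger_force: 5.4
```

The lid is against its stop: the TCP stalls and the force rises to 11 N. I'll back off, rise and move past the stud for a look.

Request:
move_arm([
  [0.3,0,0,0,0,0],
  [0.3,0,0,0,0,0],
  [0,0,-3,0,0,0],
  [0,0,-4,0,0,0],
  [0,0,-4,0,0,0],
  [-4,0,0,0,0,0],
  [-4,0,0,0,0,0],
  [-4,0,0,0,0,0],
  [0,0,0,0,0,0],
  [0,0,0,0,0,0],
  [0,0,0,0,0,0],
], claw=0.2)

```text
clock: 9.65
ee_pos: [661.3, -26.4, 185.0]
tcp_rot: [-0.221, 3.134, 0.0]
ft_force: [-0.4, 1.0, -0.0]
gripper_width: 35.0
finger_force: 0.0
```

```bash
python3 -c "
from wr import *
cap('w3')
a=cv2.imread('pics/w3.png');cv2.imwrite('pics/w3c.png',cv2.resize(a[50:350,180:480],None,fx=2,fy=2,interpolation=cv2.INTER_CUBIC))"
```

```text
[661.3 -26.4 185. ] [[-0.99, -0.14, 0.0], [-0.14, 0.99, 0.0], [-0.0, 0.0, -1.0]] [-0.4  1.  -0. ] [-0.22  0.62  1.04  0.    1.48 -1.93] 9.65
```

View pics/w3c.png

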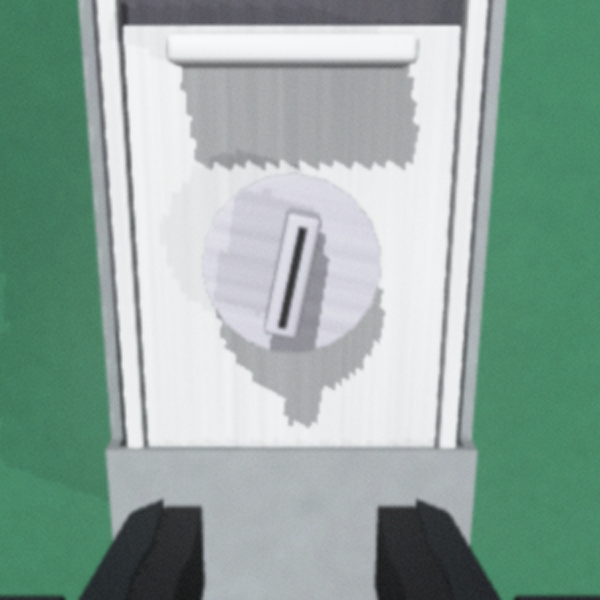

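The bar slot runs from (302,230) to (283,325) in the crop. The flange centre is at about (292,263).

```bash
python3 -c "
from wr import *
f=lambda u,z: back('w3',(180+u[0]/2,50+u[1]/2),z)
a,b=f((302,230),100),f((283,325),100);fl=f((292,263),82)
th=np.arctan2(*(b-a)[1::-1]);print(a,b,(a+b)/2,fl,'dir',th,'head',.142-th)
fc=f((292,49),90);print('rib top ctr',fc)
c,s=np.cos(.142),np.sin(.142)
for m in((a+b)/2,fl):
  d=m[:2]-[661.3,-26.4];print('tool dx,dy',-.99*d[0]-.14*d[1],-.14*d[0]+.99*d[1])
"
```

```text
[608.52448344 -30.98473143 100.        ] [636.66303523 -32.51285823 100.        ] [622.59375933 -31.74879483 100.        ] [621.4153892  -31.95951977  82.        ] dir -0.05425393496607829 head 0.1962539349660783
rib top ctr [561.43974192 -40.4908083   90.        ]
tool dx,dy 39.06800953640642 0.12356681206664089
tool dx,dy 40.26409745818096 0.07992094430066121
```

Request:
move_arm([
  [3.95,0,0,0,0,0],
  [0,0,0,0,0,0.95],
  [0,0,0,0,0,0.95],
  [0,0,4,0,0,0],
  [0,0,4,0,0,0],
  [0,0,1.5,0,0,0],
  [0,0,0.4,0,0,0],
  [0,0,0,0,0,0],
  [0,0,0,0,0,0],
])

```text
clock: 10.6
ee_pos: [623.3, -32.1, 87.4]
tcp_rot: [0.092, 3.138, -0.001]
ft_force: [0.8, 1.2, -0.1]
gripper_width: 35.0
finger_force: 0.0
```

Request:
move_arm([
  [0,0,0,0,0,0],
  [0,0,0,0,0,0],
  [0,0,0,0,0,0],
  [0,0,0,0,0,0],
  [0,0,0,0,0,0],
  [0,0,0,0,0,0],
], claw=1, newtons=10)

```text
clock: 11.2
ee_pos: [622.9, -31.3, 85.9]
tcp_rot: [0.091, 3.14, 0.001]
ft_force: [0.9, 5.1, 1.7]
gripper_width: 10.0
finger_force: 10.0
```

Request:
move_arm([
  [0,0.05,0.1,0,0,0],
  [0,0,0.1,0,0,0],
  [0,0,0.1,0,0,0],
  [0,0,0.1,0,0,0],
  [0,0,0,0,0,0],
])

```text
clock: 11.7
ee_pos: [623.3, -31.3, 83.2]
tcp_rot: [0.091, 3.138, -0.0]
ft_force: [-2.3, 4.8, 11.5]
gripper_width: 10.2
finger_force: 10.0
```

Request:
move_arm([
  [0,0.05,0,0,0,0.5],
  [0,0,0,0,0,0.8],
  [0,0,0,0,0,0.8],
  [0,0,0,0,0,0.8],
  [0,0,0,0,0,0.8],
  [0,0,0,0,0,0.8],
  [0,0,0,0,0,0.5],
  [0,0,0,0,0,0],
])

```text
clock: 12.5
ee_pos: [623.3, -31.2, 82.8]
tcp_rot: [0.903, 3.007, -0.001]
ft_force: [-0.2, 1.8, 8.2]
gripper_width: 9.8
finger_force: 10.0
```

Request:
move_arm([
  [0,0,0.02,0,0,0.4],
  [0,0,0,0,0,0.4],
  [0,0,0,0,0,0.4],
  [0,0,0,0,0,0],
])

```text
clock: 12.9
ee_pos: [623.2, -31.2, 81.7]
tcp_rot: [1.088, 2.946, -0.0]
ft_force: [1.2, 1.7, 1.6]
gripper_width: 9.9
finger_force: 10.0
```

The tool dropped to z = 81.7 and the force vanished, so the pin is over the slot. I'll press down.

Request:
move_arm([
  [0,0,0.1,0,0,0],
  [0,0,0.1,0,0,0],
  [0,0,0,0,0,0],
])

```text
clock: 13.2
ee_pos: [623.1, -31.1, 79.4]
tcp_rot: [1.087, 2.947, -0.0]
ft_force: [1.9, 0.2, -0.5]
gripper_width: 10.2
finger_force: 10.0
```

Request:
move_arm([
  [0,0,0.1,0,0,0],
  [0,0,0.1,0,0,0],
  [0,0,0.1,0,0,0],
  [0,0,0,0,0,0],
])

```text
clock: 13.6
ee_pos: [622.9, -31.1, 76.4]
tcp_rot: [1.088, 2.947, -0.001]
ft_force: [2.6, -1.5, -0.6]
gripper_width: 9.8
finger_force: 10.0
```

Request:
move_arm([
  [0,0,0.1,0,0,0],
  [0,0,0,0,0,0],
])

```text
clock: 13.8
ee_pos: [622.9, -31.1, 75.8]
tcp_rot: [1.088, 2.947, -0.001]
ft_force: [2.3, -1.0, 2.5]
gripper_width: 9.9
finger_force: 10.0
```

Request:
move_arm([
  [0,0,0.1,0,0,0],
  [0,0,0.05,0,0,0],
  [0,0,0,0,0,0],
])

```text
clock: 14.1
ee_pos: [623.0, -31.1, 75.5]
tcp_rot: [1.088, 2.946, -0.0]
ft_force: [-1.0, -1.6, 11.6]
gripper_width: 9.7
finger_force: 10.0
```

Bottomed at 75.5 with 11.6 N. I'll unload, open, then press the flange lightly to confirm it is fully down.

Request:
move_arm([
  [0,0,-0.12,0,0,0],
  [0,0,0,0,0,0],
  [0,0,0,0,0,0],
  [0,0,0,0,0,0],
  [0,0,0,0,0,0],
], claw=0.2)

```text
clock: 14.6
ee_pos: [622.7, -30.8, 75.0]
tcp_rot: [-1.088, -2.946, 0.0]
ft_force: [-0.8, -0.4, -0.1]
gripper_width: 35.7
finger_force: 0.0
```

Request:
move_arm([
  [0,0,0.1,0,0,0],
  [0,0,0.1,0,0,0],
  [0,0,0.05,0,0,0],
  [0,0,0,0,0,0],
])

```text
clock: 15.0
ee_pos: [622.8, -30.8, 72.9]
tcp_rot: [1.088, 2.947, -0.0]
ft_force: [-0.8, -0.1, 1.9]
gripper_width: 35.1
finger_force: 1.2
```

Request:
move_arm([
  [0,0,0.08,0,0,0],
  [0,0,0,0,0,0],
])

```text
clock: 15.2
ee_pos: [623.0, -30.9, 72.8]
tcp_rot: [1.088, 2.946, 0.0]
ft_force: [-1.8, 1.0, 7.1]
gripper_width: 34.8
finger_force: 3.7
```

Request:
move_arm([
  [0,0,-0.2,0,0,0],
  [0,0,-1,0,0,0],
  [0,0,-3,0,0,0],
  [0,0,-4,0,0,0],
  [0,0,-4,0,0,0],
  [-2,3,0,0,0,0],
  [-2,3,0,0,0,0],
  [0,0,0,0,0,0],
  [0,0,0,0,0,0],
  [0,0,0,0,0,0],
])

```text
clock: 16.2
ee_pos: [691.5, -11.5, 194.2]
tcp_rot: [-1.088, -2.947, 0.0]
ft_force: [0.0, -0.0, 0.2]
gripper_width: 35.1
finger_force: 0.0
```

```bash
python3 -c "
from wr import *
cap('w4')
a=cv2.imread('pics/w4.png');b=grab_frame('side')['frame'][150:310,265:435,::-1]
b=cv2.resize(b,None,fx=2.5,fy=2.5);a=cv2.resize(a,(533,400));cv2.imwrite('pics/f.png',cv2.resize(np.hstack([a,b]),(800,340)))"
```

```text
[691.5 -11.5 194.2] [[-0.76, 0.65, -0.001], [0.65, 0.76, -0.0], [0.0, -0.0, -1.0]] [ 0.  -0.   0.2] [-0.19  0.67  0.92 -0.    1.56 -1.05] 16.2
```

View pics/f.png

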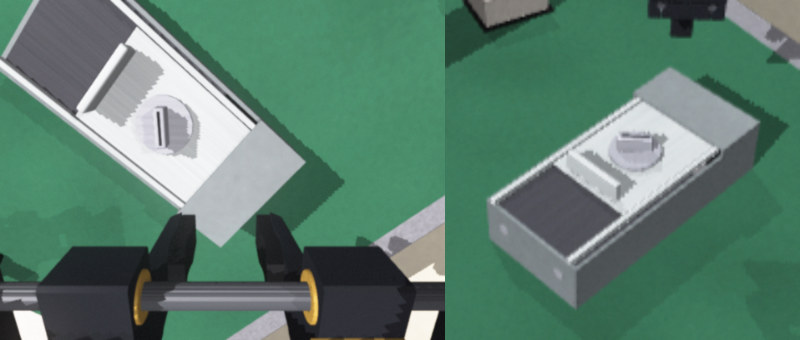

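The lid is home under the hood and the stud, at (160,128) in the left half of the picture, is turned and down. The gripper is clear, so I'm handing in.

```bash
python3 -c "
from workcell import order
print(order.close_job())"
```

```text
the job is handed in; nothing more can be done
None
```

The cable box is closed and handed in: the lid was pushed until it stopped (about 11 N), the stud was turned to about 0.85 rad and pressed down into its catch, and the arm let go clear of everything; hand-in returned no verdict.

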